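Pump up the pressure curing pot

ROBOT

A 6-joint arm with a two-finger parallel gripper is mounted at the origin on a cart in front of the work surface, level with it; the furniture and walls round the work are solid. World frame = base frame: x ahead of the robot, y to its left, z up, the work surface at z = 0. Lengths are in m, angles in rad, forces in N, time in s.
With the tool pointing down it reaches from about 0.35 to 0.775 m from the base axis. Payload 5.5 kg.
Tool frame: the origin (TCP) lies between the finger pads; the fingertips stand 8 mm ahead of it and the grasp point (between the pads) lies 11 mm behind it; z points along the fingers, y is the line along which they close (so a half turn about z gives the same grasp; the last joint's range is limited). The gripper opens to 85 mm and grips with 20 to 120 N. Pads are 22 mm wide; open, the fingers measure 114 mm over their backs; the gripper's body (76 mm by 85 mm) begins 54 mm behind the grasp point. The pads swing forward as they close: fully open they stand 13 mm farther back than shut.
Start: joints at [1.119, 0.313, 0.046, 1.304, 0, 1.431], TCP at [0.176, 0.547, 0.239] pointing down, gripper open.
Joint ranges: [-2.76, 2.76], [-0.86, 1.69], [-1.03, 1.26], [-2.2, 2.34], [-1.47, 1.5], [-3.14, 3.14]. Speed limits (rad/s): [2.57, 2.57, 3.14, 3.14, 3.14, 3.14].

INTERFACE

Orientations are given as a unit quaternion [w, x, y, z].
In Python, from workcell import status, vision, job gives the robot as it stands. The module is installed in compiled form; this text tells all that it offers.
- The arm moves only by the tool apply_moves, never from a script. Its argument "moves" is one flat list of numbers, 6 for each row, row after row: the shift along the world's x, y, z in units of 25 mm (1.0 is 25 mm), then the turn, a rotation vector about the world's x, y, z in rad. In form: [x, y, z, rx, ry, rz, x, y, z, rx, ry, rz, ...]. A call has 1 to 20 rows; each row is the pose to reach, as a shift and turn from the pose commanded when the call began; what a row does not reach only later rows make up. A row lasts 1/12 s, in which the tool goes at most 41.7 mm and 7.16 degrees, less where a joint would pass 70% of its speed; a pose out of reach is approached as far as the arm can. A call with a gripper value outside its range is refused whole. "claw" is the opening in per cent of the stroke, from 0 (shut) to 100 (fully open), set as the call begins (left out, the last holds). The fingers move at their own pace and stop on an object; "newtons" is the grip in N (left out, the last holds). Time passes only in rows, so rows that repeat a pose let the fingers close. It gives the time, the measured TCP pose, the force, the opening and the grip force at its end, in the units of the state.
- status.get_state(): the state, without advancing time (a new reading comes with each control period).
- vision.read_camera(name): name is "scene" or "top" or "wrist"; returns a dict with "image" (420x560x3 uint8, blue, green, red), "camera_matrix" (3x3 intrinsics, pixels), "dist_coeffs" ([k1, k2, p1, p2, k3] as OpenCV has them; the pictures are not rectified), "camera_from_world" (4x4, takes a point from world to camera coordinates). Camera axes: x right, y down, z forward; pixel columns grow to the right and rows downward; lengths in m; the calibration is good to about 2 mm. A picture is of the moment at which its call begins. There is no depth.
- job.hand_in(): hands the job in; it is judged then, once.
The state is a dict: "clock": time; "joint_pos": joint angles; "qvel": joint speeds; "tau": joint torques, N m; "tcp_pos": TCP position; "orientation": TCP orientation; "wrist_force": force on the tool from outside, world axes, zero at the start; "ft_torque": the same for the moment, N m; "finger_gap": finger opening in m; "grip_force": force on a finger pad.
Only numpy, scipy, OpenCV 4.12 (cv2) and the standard library are available. Lean on these libraries where they do the work, as an engineer would, in place of code of your own. Each camera call takes 0.05 s, during which the arm holds its last target. There are 200 camera calls.

TASK

Get the pressure curing pot ready: with closed fingertips push its vent handle away from you, round to its stop, then pump the black plunger knob with full, gentle strokes, letting it come right up each time, until the indicator pin on the lid stands fully out. Do not pump before the vent is closed, do not touch the pin and do not pinch or lift anything, and leave the things standing around where they are. Finish with the plunger up, the vent still closed and the hand clear.

Things in the scene. Friction and masses are not known exactly. Their poses are not given: they have to be found in the camera images.
- pressure_pot: whole unit, fixed to the bench: grey base plate 130 x 300 x 14 mm (x, y, z) with, in a row along y, the hand pump at y = -112 mm, a round aluminium pot in the middle (lid 118 mm across, top 83 mm high, lid screws to 86), the vent valve at y = +122 mm. Origin: centre of the underside, on the bench. x points away from the robot (yaw within 0.35 rad), y left, z up.
- plunger_knob (a point): black mushroom knob of the hand pump, 44 mm across (flat top 34), 14 mm thick, on a 12 mm rod over an aluminium barrel 48 mm wide and 72 mm high. Origin: centre of its top face, 120 mm above the bench when up; it moves straight down. Over 70 N between fingers and knob counts as pinching or ramming: do not drive hard into the bottom stop.
- plunger (a joint): plunger travel, m: 0 = fully up, 0.030 = hard stop at the bottom. Its spring pushes back with about 7 N at the top, 14 N at the bottom, and brings it up by itself as the finger rises. A full stroke goes from up (under 0.004) to 0.024 or deeper; strokes under about 0.021, or without letting it come up, raise the pin little or not at all.
- pin_head (a point): steel head, 14 mm across and 6 mm thick, of the indicator pin (9 mm thick) standing upright in a brass gland in the middle of the pot's lid. Origin: centre of its top face. The gland's top is 94 mm above the bench; the head's top is 7 mm above that at joint value 0. It must rise by pumping only and may not be touched.
- pin (a joint): how far the indicator pin is out, m. Starts at 0 to 0.006. Each full stroke raises it by 0.008 (the first by 0.002 to 0.015) and it stays there in between; the deeper the last stroke, the higher it ends. Fully out is 0.030 to 0.034 (head's top about 37 to 41 mm above the gland); above 0.0275 counts. This takes 3 or 4 full strokes; further strokes do no harm and raise it no more.
- vent_paddle (a point): dark steel vent handle: upright blade 62 mm long, 8 mm thick, 65 to 87 mm above the bench, turning about the upright axis of a brass valve block (30 x 30 mm, 60 mm high) at y = +122 mm of the unit. Origin: mid-height, 50 mm out from the axis, 12 mm short of the outer end. Its y points outward along the blade, its x the way it is pushed to close.
- vent (a joint): vent handle angle, rad: 0 = open, blade along +y of the unit (left); grows as its outer end swings away from the robot; 1.5 = stop, closed, blade along +x of the unit. Starts at 0 to 0.4, needs about 1.2 N at the blade's origin, stays where it is left. Closed: above 1.36. Over 70 N between fingers and blade counts as pinching or ramming.
- cast_1: yellow plaster dental cast 51 x 66 x 31 mm, loose, in front of the pot; origin under its centre; leave it alone
- polishing_wheel_1: small white felt wheel, diameter 32 mm, 12 mm high, loose, in front of the pump; origin under its centre; leave it alone
- jar_separator: small white jar with a blue lid, diameter 37 mm, 50 mm high, loose, behind the pot; origin under its centre; leave it alone
- dropper_bottle: white dropper bottle with blue tip, diameter 33 mm, 80 mm high, loose, behind the pot to the right; origin under its centre; leave it alone
- cast_4: yellow plaster dental cast 51 x 66 x 31 mm, loose, to the left of the unit; origin under its centre; leave it alone

How it is judged:
By the outcome, as a careful person would: the job done as asked, in the order asked, and still so for the second after the job is handed in, with the robot touching nothing.
It also fails if it takes over 48 s, if anything falls off the work surface, if the arm or the gripper's body presses on something with over 40 N, if the wrist force passes 120 N, or if a joint passes its speed limit or range.

## Working session

There is one attempt and no reset: what is moved stays moved. The work goes in short steps, Python scripts to look and compute and a tool call to move; the robot and the scene stay as the last step left them, time stands still between calls to the robot, and variables do not carry over. Pictures are saved under pics/ and viewed, at most 10 in all, crops included, and the job is handed in when it is done.

Besides the shell and the picture viewer there is one more tool, called as a command line: name --argument value ..., lists and objects as JSON in quotes. apply_moves: Moves the arm, as the interface text tells. Its arguments: {"type":"object","properties":{"moves":{"type":"array","items":{"type":"number"}},"claw":{"type":"number"},"newtons":{"type":"number"}},"required":["moves"]}

```bash
mkdir -p pics
cat > h.py <<'E'
import cv2, numpy as np
from workcell import status, vision, job
def snap(n,f=None):
    c=vision.read_camera(n)
    if f: cv2.imwrite('pics/'+f,c['image'])
    return c
def ray(c,uv):
    p=cv2.undistortPoints(np.array([[uv]],float),np.array(c['camera_matrix']),np.array(c['dist_coeffs'])).ravel()
    T=np.array(c['camera_from_world']);R=T[:3,:3]
    return -R.T@T[:3,3], R.T@np.array([p[0],p[1],1])
def onz(c,uv,z):
    o,d=ray(c,uv); return o+d*(z-o[2])/d[2]
def proj(c,P):
    T=np.array(c['camera_from_world'])
    r,_=cv2.Rodrigues(T[:3,:3])
    return cv2.projectPoints(np.array(P,float).reshape(-1,3),r,T[:3,3],np.array(c['camera_matrix']),np.array(c['dist_coeffs']))[0].reshape(-1,2)
E
python3 - <<'E'
from h import *
for n in('top','scene'):
    c=snap(n,n+'1.png'); print(n,ray(c,(280,210))[0])
print(status.get_state())
E
```

```text
top [0.41976761 0.0514615  1.34986869]
scene [ 0.10467108 -0.40269622  0.71620865]
{'clock': 0.1, 'joint_pos': array([ 1.11941195e+00,  3.13939130e-01,  4.51245799e-02,  1.30357655e+00,
       -8.63750423e-06,  1.43120882e+00]), 'qvel': array([ 0.00298836, -0.00297081,  0.00475154,  0.00103396, -0.00010902,
       -0.00148191]), 'tau': array([ 3.59009093e-03, -4.81726527e+01,  2.99243331e+01,  1.27465610e-02,
       -1.07879255e-04, -9.25518968e-07]), 'tcp_pos': array([0.17621351, 0.5468954 , 0.23850323]), 'orientation': array([-2.28071021e-04,  1.55267645e-01,  9.87872119e-01, -7.64085515e-04]), 'wrist_force': array([-0.38837728, -0.05681998, -0.64314101]), 'ft_torque': array([-0.0093852 , -0.02407443, -0.0122113 ]), 'grip_force': 0.0, 'finger_gap': 0.08535010548544497}
```

View pics/top1.png

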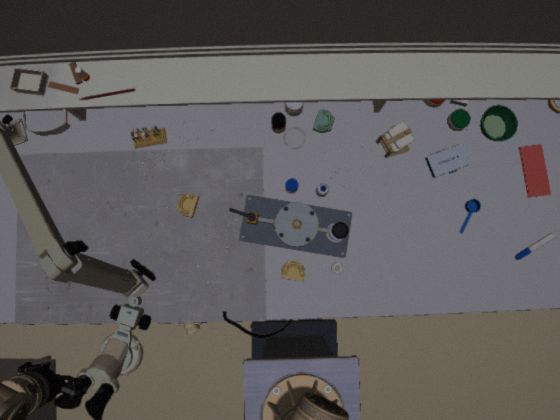

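View pics/scene1.png

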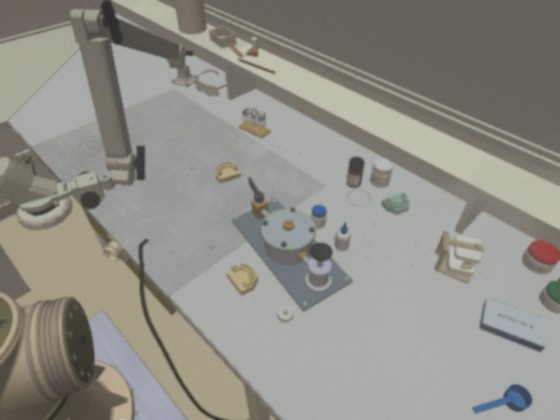

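The top view shows the plate centred near (296,226), the lid at (297,224), the knob at (340,230), and the vent blade running from (252,217) to (230,210). The scene view shows the knob at (320,252), the gland at (288,225), and the blade at (255,187). Next I measure by mask and look at an enlarged crop.

Run:
```python
from h import *
c=snap('top'); s=snap('scene')
im=c['image']
a=cv2.resize(im[180:270,220:370],None,fx=5,fy=5,interpolation=cv2.INTER_CUBIC)
cv2.imwrite('pics/crop1.png',a)
def blobs(im,roi,thr):
    x0,y0,x1,y1=roi; g=im[y0:y1,x0:x1].max(axis=2)
    n,l,st,ce=cv2.connectedComponentsWithStats((g<thr).astype(np.uint8))
    return [(st[i][:5]+[x0,y0,0,0,0],ce[i]+[x0,y0]) for i in range(1,n) if st[i][4]>25]
for thr in(50,65): 
    print('top',blobs(im,(215,190,360,262),thr)); print('scene',blobs(s['image'],(240,170,350,300),thr))
# plate corners by hue (bluish dark) -> min area rect
hsv=cv2.cvtColor(im,cv2.COLOR_BGR2HSV); print(hsv[245,260],hsv[205,330],hsv[260,330],hsv[200,215], im[210,236],im[230,340])
```

```text
top [(array([230, 208,  26,  13, 112]), array([244.89285714, 214.24107143])), (array([332, 222,  17,  17, 219]), array([340.01826484, 229.84474886]))]
scene []
top [(array([229, 208,  27,  14, 144]), array([244.64583333, 214.125     ])), (array([246, 218,  14,   7,  29]), array([253.34482759, 222.48275862])), (array([332, 221,  17,  18, 243]), array([340.20987654, 229.80246914]))]
scene []
[131  20 101] [130  13 118] [120  13 119] [138  12 103] [47 45 44] [23 24 27]
```

View pics/crop1.png

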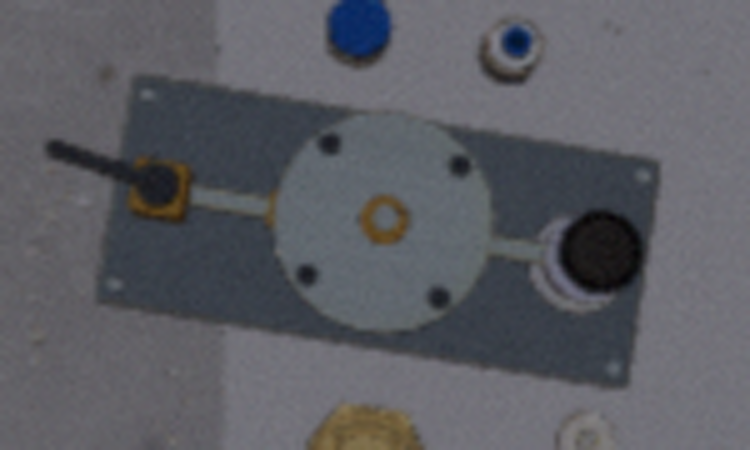

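The crop shows the plate corners at (247,195), (351.5,212), (345.5,257) and (239.5,240). The pin is at (296.8,223.8), the knob at (340,230), the vent axis at (251.6,217), and the blade tip at (230.4,209.6).

Run:
```python
from h import *
c=snap('top'); s=snap('scene')
f=lambda x,y:((x+.5)/5+219.5,(y+.5)/5+179.5)
cor=[onz(c,f(*p),.014)[:2] for p in[(135,75),(658,160),(628,386),(97,301)]]
print('corners',np.round(cor,3)); ce=np.mean(cor,0); d=cor[0]-cor[1]+cor[3]-cor[2]; yaw=np.arctan2(-d[0],d[1])
print('centre',ce,'yaw',yaw,'len',np.linalg.norm(cor[0]-cor[1]),np.linalg.norm(cor[1]-cor[2]))
R=np.array([[np.cos(yaw),-np.sin(yaw)],[np.sin(yaw),np.cos(yaw)]])
kn=onz(c,(340.1,229.83),.12)[:2]; ax=onz(c,f(158,185),.087)[:2]; tip=onz(c,f(50,148),.087)[:2]; pin=onz(c,f(384,219),.1)[:2]
for n,p in dict(knob=kn,axis=ax,tip=tip,pin=pin).items(): print(n,p.round(4),'unit',(R.T@(p-ce)).round(4))
v=R.T@(tip-ax); print('vent',np.arctan2(v[0],v[1]),np.linalg.norm(v))
K=R@[0,-.112]+ce; A=R@[0,.122]+ce; print('pred knob',K,'axis',A)
g=lambda p,z:proj(s,[*p,z]).round(1)
print('scene knob',g(K,.12),'axis',g(A,.087),'pin',g(ce,.1))
for a in(0.2,1.0,1.5): print(a,(A+R@[.05*np.sin(a),.05*np.cos(a)]).round(3))
for n,p,z in[('cast4',(188,205),.03),('jar',f(360,27),.05),('drop',f(516,42),.08)]: print(n,onz(c,p,z).round(3))
```

```text
corners [[ 0.608  0.138]
 [ 0.553 -0.153]
 [ 0.427 -0.131]
 [ 0.482  0.161]]
centre [0.51746408 0.00379119] yaw -0.18585607330362483 len 0.29641301722653196 0.1271788381539706
knob [ 0.4959 -0.1064] unit [-0.0008 -0.1123]
axis [0.5388 0.1223] unit [-0.0009  0.1204]
tip [0.5598 0.1789] unit [0.0093 0.18  ]
pin [0.5169 0.0044] unit [-0.0007  0.0005]
vent 0.16959450837487253 0.06039805951089502
pred knob [ 0.49676784 -0.10627999] axis [0.54000821 0.12369016]
scene knob [[322.  249.2]] axis [[258.8 192.5]] pin [[288.8 220.8]]
0.2 [0.559 0.17 ]
1.0 [0.586 0.142]
1.5 [0.59  0.118]
cast4 [0.581 0.3   0.03 ]
jar [0.626 0.013 0.05 ]
drop [ 0.611 -0.07   0.08 ]
```

Plate size, knob, axis, pin and scene reprojections all agree to within about 2 mm. The vent is at about 0.17 rad. I move to the robot side of the blade with the fingers closed and stay high.

apply_moves --moves '[3.5, -3.75, -0.5, 0, 0, 0, 7, -7.5, -1, 0, 0, 0, 10.5, -11.2, -1.5, 0, 0, -0.04, 14, -15, -2, 0, 0, -0.04, 14, -15, -2, 0, 0, -0.04, 14, -15, -2, 0, 0, -0.04, 14, -15, -2, 0, 0, -0.04, 14, -15, -2, 0, 0, -0.04, 14, -15, -2, 0, 0, -0.04, 14, -15, -2, 0, 0, -0.04, 14, -15, -2, 0, 0, -0.04, 14, -15, -2, 0, 0, -0.04, 14, -15, -2, 0, 0, -0.04, 14, -15, -2, 0, 0, -0.04, 14, -15, -2, 0, 0, -0.04, 14, -15, -2, 0, 0, -0.04, 14, -15, -2, 0, 0, -0.04, 14, -15, -2, 0, 0, -0.04]' --claw 0 --newtons 20

```text
clock: 1.8
tcp_pos: [0.5255, 0.1736, 0.1897]
orientation: [0.0, 0.174, 0.985, 0.0]
wrist_force: [-0.5, 0.1, -0.5]
finger_gap: -0.0004
grip_force: 0.0
```

Run:
```python
from h import *
c=snap('wrist'); s=snap('scene')
A=np.array([.539,.123]); be=.356; b=np.array([np.sin(be),np.cos(be)])
for im,cc in((c['image'],c),(s['image'],s)):
    for P in([*A,.087],[*(A+.062*b),.087],[.5255,.1736,.18]):
        q=proj(cc,P)[0].round().astype(int); print(q); cv2.circle(im,tuple(map(int,q)),2,(0,0,255),-1)
crop=cv2.resize(s['image'][90:300,160:400],None,fx=2,fy=2)
cv2.imwrite('pics/w2.png',cv2.resize(np.hstack([c['image'],cv2.copyMakeBorder(crop,0,0,0,0,0)]),None,fx=.78,fy=.78))
```

```text
[231 238]
[301 238]
[279 252]
[259 193]
[249 177]
[237 153]
```

View pics/w2.png

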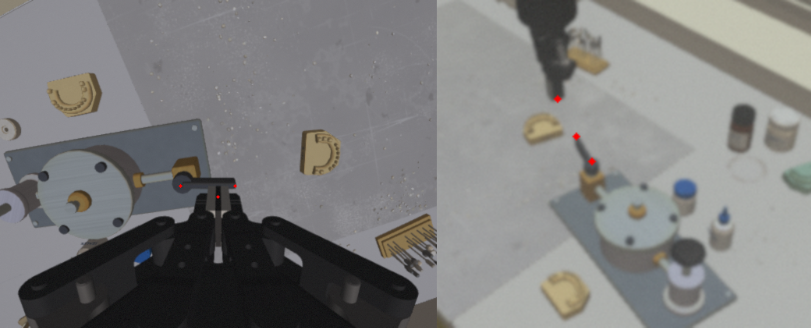

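The wrist view shows the blade exactly where predicted, from (180,186) to (236,186), with the closed fingertips behind it. I compute the arc.

Run:
```python
from h import *
A=np.array([.539,.123]);P=np.array([.5255,.1736])
for a in np.arange(.17,1.54,.09):
    be=a+.186; b=np.array([np.sin(be),np.cos(be)]); n=np.array([np.cos(be),-np.sin(be)])
    print(round(a,2),((A+.042*b-.015*n-P)/.025).round(2), 'turn',round(.356-be,2))
```

```text
0.17 [ 0.56 -0.24] turn 0.0
0.26 [ 0.72 -0.25] turn -0.09
0.35 [ 0.88 -0.27] turn -0.18
0.44 [ 1.04 -0.31] turn -0.27
0.53 [ 1.19 -0.36] turn -0.36
0.62 [ 1.34 -0.43] turn -0.45
0.71 [ 1.48 -0.51] turn -0.54
0.8 [ 1.61 -0.6 ] turn -0.63
0.89 [ 1.73 -0.7 ] turn -0.72
0.98 [ 1.85 -0.81] turn -0.81
1.07 [ 1.95 -0.93] turn -0.9
1.16 [ 2.04 -1.06] turn -0.99
1.25 [ 2.12 -1.2 ] turn -1.08
1.34 [ 2.19 -1.35] turn -1.17
1.43 [ 2.25 -1.5 ] turn -1.26
1.52 [ 2.29 -1.66] turn -1.35
```

apply_moves --moves '[0, 0, -1, 0, 0, 0, 0, 0, -2, 0, 0, 0, 0, 0, -3, 0, 0, 0, 0, 0, -4, 0, 0, 0, 0, 0, -4.5, 0, 0, 0, 0, 0, -4.5, 0, 0, 0]'

```text
clock: 2.4
tcp_pos: [0.5235, 0.1725, 0.0737]
orientation: [-0.003, 0.174, 0.985, -0.001]
wrist_force: [0.2, -0.5, -0.1]
finger_gap: 0.0001
grip_force: 0.0
```

apply_moves --moves '[0.3, -0.12, 0.1, 0, 0, 0, 0.56, -0.24, 0.1, 0, 0, 0, 0.72, -0.25, 0.1, 0, 0, -0.09, 0.88, -0.27, 0.1, 0, 0, -0.18, 1.04, -0.31, 0.1, 0, 0, -0.27, 1.19, -0.36, 0.1, 0, 0, -0.36, 1.34, -0.43, 0.1, 0, 0, -0.45, 1.48, -0.51, 0.1, 0, 0, -0.54, 1.61, -0.6, 0.1, 0, 0, -0.63, 1.73, -0.7, 0.1, 0, 0, -0.72, 1.85, -0.81, 0.1, 0, 0, -0.81, 1.85, -0.81, 0.1, 0, 0, -0.81]'

```text
clock: 3.4
tcp_pos: [0.5748, 0.1517, 0.0811]
orientation: [0.001, 0.55, 0.835, 0.001]
wrist_force: [-0.2, 1.0, 1.0]
finger_gap: 0.0002
grip_force: 0.1
```

apply_moves --moves '[0.1, -0.12, -0.05, 0, 0, -0.09, 0.19, -0.25, -0.05, 0, 0, -0.18, 0.27, -0.39, -0.05, 0, 0, -0.27, 0.34, -0.54, -0.05, 0, 0, -0.36, 0.4, -0.69, -0.05, 0, 0, -0.45, 0.4, -0.69, -0.05, 0, 0, -0.45, 0.4, -0.69, -0.05, 0, 0, -0.45]'

```text
clock: 3.98
tcp_pos: [0.584, 0.1346, 0.0792]
orientation: [0.001, 0.72, 0.694, 0.001]
wrist_force: [-0.1, 0.4, -0.3]
finger_gap: 0.0002
grip_force: 0.0
```

Run:
```python
from h import *
st=status.get_state(); print(st['tcp_pos'],st['wrist_force'])
c=snap('wrist'); t=snap('top')
A=np.array([.539,.123])
for a,col in((1.36,(0,0,255)),(1.5,(0,255,0))):
    be=a+.186
    for cc in(c,t):
        q=proj(cc,[*(A+.062*np.array([np.sin(be),np.cos(be)])),.087])[0].round().astype(int); print(q)
        if cc is c: cv2.circle(cc['image'],tuple(map(int,q)),2,col,-1)
cv2.imwrite('pics/w3.png',np.hstack([cv2.resize(c['image'],None,fx=.75,fy=.75),cv2.resize(t['image'][185:245,225:285],(315,315),interpolation=cv2.INTER_CUBIC)]))
```

```text
[0.58397739 0.13464169 0.07923153] [-0.10367945  0.41367701 -0.29860143]
[314 284]
[250 193]
[314 299]
[253 193]
```

View pics/w3.png

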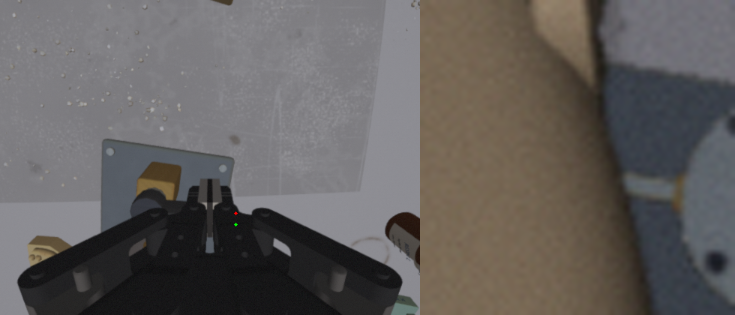

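The blade is hidden under the hand in both views. I go on to the stop by feel.

apply_moves --moves '[0.02, -0.08, 0, 0, 0, -0.04, 0.04, -0.16, 0, 0, 0, -0.08, 0.04, -0.16, 0, 0, 0, -0.08, 0.04, -0.16, 0, 0, 0, -0.08]'

```text
clock: 4.42
tcp_pos: [0.5841, 0.1337, 0.0787]
orientation: [-0.002, 0.747, 0.665, 0.002]
wrist_force: [0.4, 9.6, 0.1]
finger_gap: 0.0
grip_force: 4.5
```

A 9.6 N reaction means the handle is on its stop. I back off, rise and look.

apply_moves --moves '[0, 0.5, 0, 0, 0, 0, 0, 1, 0, 0, 0, 0, 0, 1, 1, 0, 0, 0.1, 0, 1, 2.5, 0, 0, 0.2, 0, 1, 4, 0, 0, 0.3, -0.5, 0, 4.5, 0, 0, 0.4, -1.5, -1.5, 4.5, 0, 0, 0.5, -2.5, -3, 4.5, 0, 0, 0.6, -3.2, -4.5, 4.5, 0, 0, 0.7, -3.5, -6, 4.5, 0, 0, 0.8, -3.5, -7.5, 4.5, 0, 0, 0.9, -3.5, -9.5, 4.5, 0, 0, 1, -3.5, -9.5, 4.5, 0, 0, 1.1, -3.5, -9.5, 4.5, 0, 0, 1.1, -3.5, -9.5, 4.5, 0, 0, 1.1]'

```text
clock: 5.67
tcp_pos: [0.4962, -0.1067, 0.1906]
orientation: [-0.0, 0.293, 0.956, 0.0]
wrist_force: [-1.1, -0.5, 0.9]
finger_gap: -0.0
grip_force: 0.0
```

Run:
```python
from h import *
st=status.get_state(); print(st['tcp_pos'],st['orientation'],st['joint_pos'])
c=snap('wrist'); t=snap('top'); s=snap('scene')
A=np.array([.539,.123])
im=t['image'];x0,y0=235,180;g=im[y0:235,x0:275].max(2)
n,l,stt,ce=cv2.connectedComponentsWithStats((g<62).astype(np.uint8))
for i in range(1,n):
    if stt[i][4]>20:
        ys,xs=np.where(l==i); p=np.array([onz(t,(x+x0,y+y0),.087)[:2]-A for x,y in zip(xs,ys)])
        far=p[np.linalg.norm(p,axis=1)>.03]; m=far.mean(0) if len(far) else [0,0]
        print(stt[i],'blade',m,'a=',np.arctan2(m[0],m[1])-.186)
print('knob wrist',proj(c,[.4965,-.1063,.12]))
tc=cv2.resize(im[175:265,215:365],(500,300),interpolation=cv2.INTER_CUBIC)
cv2.imwrite('pics/w4.png',np.hstack([cv2.resize(c['image'],(400,300)),tc])[:, :800] if 0 else np.hstack([cv2.resize(c['image'],(360,270)),cv2.resize(tc,(440,270))]))
```

```text
[ 0.49619876 -0.10668564  0.19056164] [-1.42642252e-04  2.93051577e-01  9.56096619e-01  9.54976439e-05] [-3.70164422e-01  2.04236000e-01 -2.19426844e-01  1.14743190e+00
  1.69754703e-04  2.24669534e-01]
[ 11  14  10  28 146] blade [ 0.04435037 -0.00518053] a= 1.5010785178816535
[11 39 13  6 23] blade [0, 0] a= -0.186
knob wrist [[280.06537822 216.82184015]]
```

View pics/w4.png

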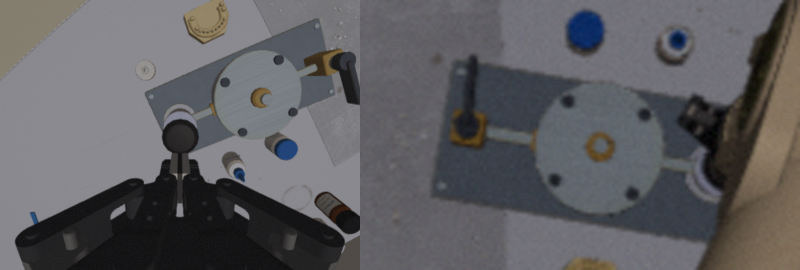

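The vent reads 1.50, which is closed. The fingertips are centred over the knob: it shows at (280,215) in the wrist image and was predicted at (280,217). I start the first stroke.

apply_moves --moves '[0, 0, -0.8, 0, 0, 0, 0, 0, -1.6, 0, 0, 0, 0, 0, -2.1, 0, 0, 0, 0, 0, -2.35, 0, 0, 0, 0, 0, -2.5, 0, 0, 0, 0, 0, -2.65, 0, 0, 0, 0, 0, -2.8, 0, 0, 0, 0, 0, -2.95, 0, 0, 0, 0, 0, -3.1, 0, 0, 0, 0, 0, -3.25, 0, 0, 0, 0, 0, -3.4, 0, 0, 0, 0, 0, -3.5, 0, 0, 0, 0, 0, -3.55, 0, 0, 0, 0, 0, -3.55, 0, 0, 0, 0, 0, -3.55, 0, 0, 0]'

```text
clock: 7.07
tcp_pos: [0.4955, -0.1051, 0.1035]
orientation: [-0.0, 0.291, 0.957, 0.001]
wrist_force: [-5.7, 5.3, 11.2]
finger_gap: -0.0
grip_force: 5.8
```

apply_moves --moves '[0, 0, -0.05, 0, 0, 0, 0, 0, -0.1, 0, 0, 0, 0, 0, -0.1, 0, 0, 0, 0, 0, -0.1, 0, 0, 0]'

```text
clock: 7.4
tcp_pos: [0.4955, -0.1051, 0.1011]
orientation: [-0.0, 0.291, 0.957, 0.001]
wrist_force: [-6.2, 4.9, 12.5]
finger_gap: 0.0002
grip_force: 6.1
```

Run:
```python
from h import *
s=snap('scene'); im=cv2.resize(s['image'][170:310,220:400],None,fx=4,fy=4,interpolation=cv2.INTER_CUBIC)
for z,col in((.12,(0,255,0)),(.093,(0,0,255))):
    pts=[[.4965+.022*np.cos(t),-.1063+.022*np.sin(t),z-.007] for t in np.linspace(0,6.28,40)]
    for q in proj(s,pts): cv2.circle(im,(int((q[0]-220+.5)*4),int((q[1]-170+.5)*4)),1,col,-1)
for z in(.101,.107,.134): 
    q=proj(s,[.517,.004,z])[0]; cv2.circle(im,(int((q[0]-220+.5)*4),int((q[1]-170+.5)*4)),2,(255,0,255),-1)
cv2.imwrite('pics/s5.png',im)
```

```text
(no output)
```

View pics/s5.png

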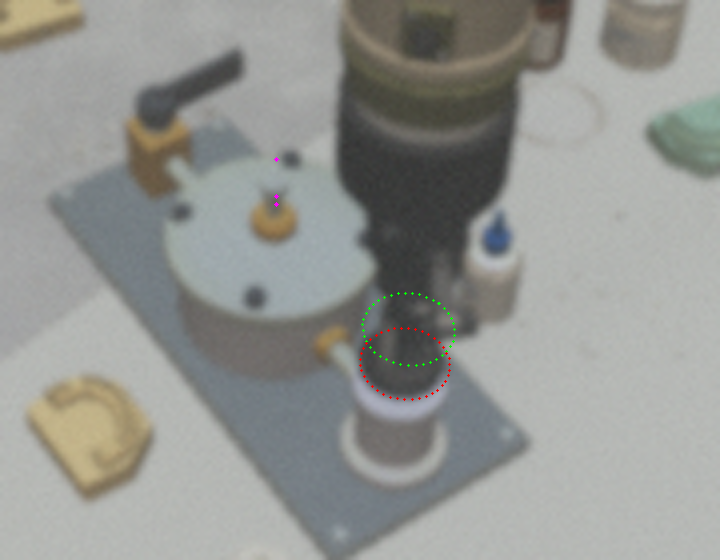

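The knob is at depth (red ring at (405,362)), the vent is closed, and the pin head is at about (275,195) and already a little higher. I let the plunger up and repeat.

apply_moves --moves '[0, 0, 0.25, 0, 0, 0, 0, 0, 0.55, 0, 0, 0, 0, 0, 0.85, 0, 0, 0, 0, 0, 1.15, 0, 0, 0, 0, 0, 1.35, 0, 0, 0, 0, 0, 1.35, 0, 0, 0, 0, 0, 1.35, 0, 0, 0, 0, 0, 1.2, 0, 0, 0, 0, 0, 1.05, 0, 0, 0, 0, 0, 0.9, 0, 0, 0, 0, 0, 0.75, 0, 0, 0, 0, 0, 0.6, 0, 0, 0, 0, 0, 0.45, 0, 0, 0, 0, 0, 0.3, 0, 0, 0, 0, 0, 0.2, 0, 0, 0, 0, 0, 0.1, 0, 0, 0, 0, 0, 0, 0, 0, 0, 0, 0, 0, 0, 0, 0, 0, 0, 0, 0, 0, 0]'

```text
clock: 9.03
tcp_pos: [0.4966, -0.1068, 0.1]
orientation: [0.001, 0.292, 0.957, 0.0]
wrist_force: [-2.7, 1.4, 11.2]
finger_gap: -0.0002
grip_force: 5.9
```

apply_moves --moves '[0, 0, 0.25, 0, 0, 0, 0, 0, 0.55, 0, 0, 0, 0, 0, 0.85, 0, 0, 0, 0, 0, 1.15, 0, 0, 0, 0, 0, 1.35, 0, 0, 0, 0, 0, 1.35, 0, 0, 0, 0, 0, 1.35, 0, 0, 0, 0, 0, 1.2, 0, 0, 0, 0, 0, 1.05, 0, 0, 0, 0, 0, 0.9, 0, 0, 0, 0, 0, 0.75, 0, 0, 0, 0, 0, 0.6, 0, 0, 0, 0, 0, 0.45, 0, 0, 0, 0, 0, 0.3, 0, 0, 0, 0, 0, 0.2, 0, 0, 0, 0, 0, 0.1, 0, 0, 0, 0, 0, 0, 0, 0, 0, 0, 0, 0, 0, 0, 0, 0, 0, 0, 0, 0, 0]'

```text
clock: 10.62
tcp_pos: [0.496, -0.1067, 0.0997]
orientation: [0.0, 0.292, 0.957, -0.0]
wrist_force: [-3.0, 1.1, 12.1]
finger_gap: 0.0002
grip_force: 5.9
```

apply_moves --moves '[0, 0, 0.25, 0, 0, 0, 0, 0, 0.55, 0, 0, 0, 0, 0, 0.85, 0, 0, 0, 0, 0, 1.15, 0, 0, 0, 0, 0, 1.35, 0, 0, 0, 0, 0, 1.35, 0, 0, 0, 0, 0, 1.35, 0, 0, 0, 0, 0, 1.2, 0, 0, 0, 0, 0, 1.05, 0, 0, 0, 0, 0, 0.9, 0, 0, 0, 0, 0, 0.75, 0, 0, 0, 0, 0, 0.6, 0, 0, 0, 0, 0, 0.45, 0, 0, 0, 0, 0, 0.3, 0, 0, 0, 0, 0, 0.2, 0, 0, 0, 0, 0, 0.1, 0, 0, 0, 0, 0, 0, 0, 0, 0, 0, 0, 0, 0, 0, 0, 0, 0, 0, 0, 0, 0]'

```text
clock: 12.2
tcp_pos: [0.4961, -0.1067, 0.0997]
orientation: [0.0, 0.292, 0.957, 0.0]
wrist_force: [-2.3, 1.0, 12.6]
finger_gap: 0.0001
grip_force: 5.9
```

Run:
```python
from h import *
s=snap('scene'); im=cv2.resize(s['image'][170:310,220:400],None,fx=4,fy=4,interpolation=cv2.INTER_CUBIC)
for z in(.1285,.131,.135): 
    q=proj(s,[.517,.004,z])[0]; cv2.circle(im,(int((q[0]-220+.5)*4)-30,int((q[1]-170+.5)*4)),2,(255,0,255),-1)
cv2.imwrite('pics/s6.png',im)
```

```text
(no output)
```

View pics/s6.png

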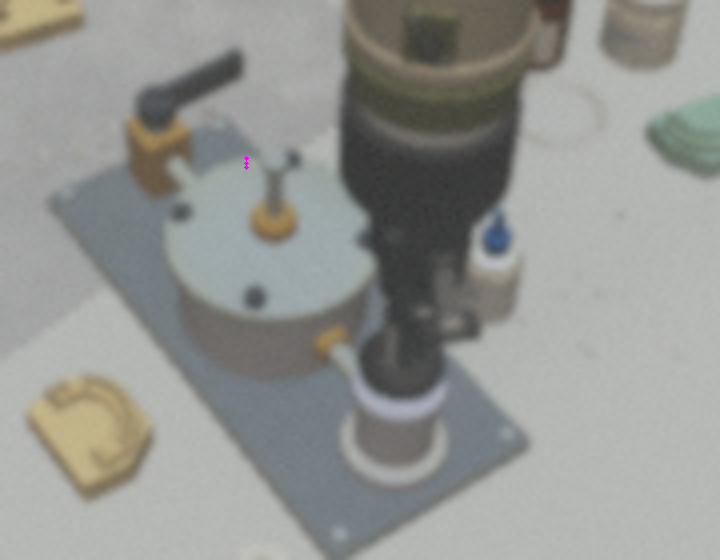

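The pin now stands well out, with its head at about (275,160), close to full. I give two extra strokes for certainty, which do no harm, then clear.

apply_moves --moves '[0, 0, 0.25, 0, 0, 0, 0, 0, 0.55, 0, 0, 0, 0, 0, 0.85, 0, 0, 0, 0, 0, 1.15, 0, 0, 0, 0, 0, 1.35, 0, 0, 0, 0, 0, 1.35, 0, 0, 0, 0, 0, 1.35, 0, 0, 0, 0, 0, 1.2, 0, 0, 0, 0, 0, 1.05, 0, 0, 0, 0, 0, 0.9, 0, 0, 0, 0, 0, 0.75, 0, 0, 0, 0, 0, 0.6, 0, 0, 0, 0, 0, 0.45, 0, 0, 0, 0, 0, 0.3, 0, 0, 0, 0, 0, 0.2, 0, 0, 0, 0, 0, 0.1, 0, 0, 0, 0, 0, 0, 0, 0, 0, 0, 0, 0, 0, 0, 0, 0, 0, 0, 0, 0, 0]'

```text
clock: 13.83
tcp_pos: [0.4961, -0.1067, 0.0997]
orientation: [0.0, 0.292, 0.957, 0.0]
wrist_force: [-2.5, 1.0, 12.4]
finger_gap: -0.0001
grip_force: 5.9
```

apply_moves --moves '[0, 0, 0.25, 0, 0, 0, 0, 0, 0.55, 0, 0, 0, 0, 0, 0.85, 0, 0, 0, 0, 0, 1.15, 0, 0, 0, 0, 0, 1.35, 0, 0, 0, 0, 0, 1.35, 0, 0, 0, 0, 0, 1.35, 0, 0, 0, 0, 0, 1.2, 0, 0, 0, 0, 0, 1.05, 0, 0, 0, 0, 0, 0.9, 0, 0, 0, 0, 0, 0.75, 0, 0, 0, 0, 0, 0.6, 0, 0, 0, 0, 0, 0.45, 0, 0, 0, 0, 0, 0.3, 0, 0, 0, 0, 0, 0.2, 0, 0, 0, 0, 0, 0.1, 0, 0, 0, 0, 0, 0, 0, 0, 0, 0, 0, 0, 0, 0, 0, 0, 0, 0, 0, 0, 0]'

```text
clock: 15.42
tcp_pos: [0.4961, -0.1067, 0.0997]
orientation: [0.0, 0.292, 0.957, 0.0]
wrist_force: [-1.8, 1.5, 11.8]
finger_gap: 0.0002
grip_force: 5.9
```

apply_moves --moves '[0, 0, 0.25, 0, 0, 0, 0, 0, 0.55, 0, 0, 0, 0, 0, 0.85, 0, 0, 0, 0, 0, 1.15, 0, 0, 0, 0, 0, 1.5, 0, 0, 0, 0, 0, 2.2, 0, 0, 0, 0, 0, 3, 0, 0, 0, 0, 0, 4, 0, 0, 0, 0, -1, 5, 0, 0, 0, 0, -2.5, 5, 0, 0, 0, 0, -4, 5, 0, 0, 0, 0, -5, 5, 0, 0, 0, 0, -5, 5, 0, 0, 0, 0, -5, 5, 0, 0, 0, 0, -5, 5, 0, 0, 0]'

```text
clock: 16.67
tcp_pos: [0.4956, -0.2312, 0.2234]
orientation: [-0.001, 0.292, 0.956, 0.001]
wrist_force: [-0.0, 0.5, -0.2]
finger_gap: -0.0
grip_force: 0.0
```

Run:
```python
from h import *
st=status.get_state(); print(st['clock'],st['tcp_pos'],st['wrist_force'])
s=snap('scene'); S=lambda q:(int((q[0]-220+.5)*4),int((q[1]-170+.5)*4))
im=cv2.resize(s['image'][170:310,220:400],None,fx=4,fy=4,interpolation=cv2.INTER_CUBIC)
for q in proj(s,[[.4965+.022*np.cos(t),-.1063+.022*np.sin(t),.113] for t in np.linspace(0,6.28,40)]): cv2.circle(im,S(q),1,(0,255,0),-1)
for z in(.1285,.135):
    for sg in(-1,1):
        q=proj(s,[.517+.006*sg,.004-.012*sg,z])[0]; cv2.circle(im,S(q),2,(255,0,255),-1)
cv2.imwrite('pics/s7.png',im)
```

```text
16.6667 [ 0.49562854 -0.23116662  0.22341013] [-0.01996263  0.46396046 -0.17502627]
```

View pics/s7.png

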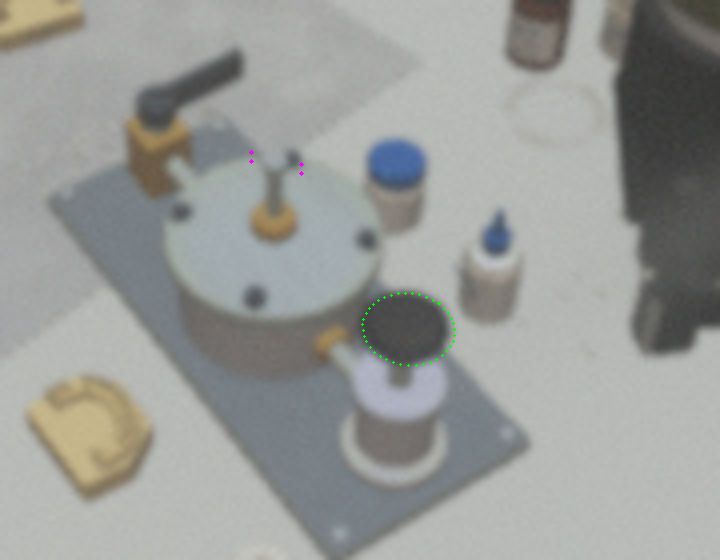

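The final view shows the knob fully up, matching the ring at (408,328), and the blade closed, at (240,62). The pin head at (275,158) is about 37 mm above the gland and unchanged by the last two strokes, so it is fully out. The loose things in view have not moved and the hand is clear.

```bash
python3 -c "from workcell import job; print(job.hand_in())"
```

```text
the job is handed in; nothing more can be done
None
```

The job is handed in: I closed the vent to its stop (about 1.50 rad), then gave six full gentle strokes; the pin is fully out, the plunger up, the hand clear, and it took about 17 s.

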